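# Ready the brew scale for a timed infusion

### The arm

A 7-joint arm with a two-finger parallel gripper is mounted at the origin on the work surface. World frame = base frame: x ahead of the robot, y to its left, z up, the work surface at z = 0. Lengths are in m, angles in rad, forces in N, time in s.
With the tool pointing down it reaches from about 0.35 to 0.9 m from the base axis. Payload 8.1 kg.
Tool frame: the origin (TCP) lies at the very end of the fingers, on their centre line; the grasp point (between the pads) lies 19 mm behind it (arm.grip_depth is the distance from the TCP to the grasp point, in m); x points along the fingers, z is the direction in which the jaws open and shut, and the axes are right-handed (so a half turn about x gives the same grasp; the last joint's range is limited). The gripper opens to 92 mm and grips with 3 to 60 N. Pads are 19 mm wide; open, the fingers measure 130 mm over their backs; the gripper's body (75 mm by 190 mm) begins 47 mm behind the grasp point.
Start: joints at [-1.213, 0.434, 0.025, 1.573, -0.012, 1.134, -0.075], TCP at [0.278, 0.56, 0.227] pointing down, gripper open.
Joint ranges: [-2.62, 2.62], [-0.44, 2.09], [-1.27, 1.32], [0.08, 2.57], [-1.32, 4.46], [0.12, 2], [-2.74, 2.74]. Speed limits (rad/s): [2.22, 2.22, 3.01, 3.01, 3.14, 3.14, 3.14].

### API

Orientations are given as a rotation vector (axis times angle).
In Python, from cell import status, cams, arm gives the robot as it stands. The module is installed in compiled form; this text tells all that it offers.
- The arm moves only by the tool step_arm, never from a script. Its argument "rows" is a list of rows, each a list of 7 numbers: the gripper command: -1 is fully open, 1 is shut, values between are in proportion, then the shift along the tool's x, y, z as a fraction of full scale, then the turn, a rotation vector about the tool's x, y, z as a fraction of full scale. In form: [[grip, x, y, z, rx, ry, rz], ...]. A call has 1 to 12 rows; each row is the pose to reach, as a shift and turn from the pose commanded when the call began, along the tool's axes at that moment; what a row does not reach only later rows make up. Full scale, the value 1, is 80 cm for a shift and 60 degrees for a turn. A row lasts 1/12 s, in which the tool goes at most 41.7 mm and 7.16 degrees, less where a joint would pass 70% of its speed; a pose out of reach is approached as far as the arm can. A call with a number of a shift or a turn outside -1 to 1 is refused whole. A call with a gripper value outside its range is refused whole. The fingers move at their own pace and stop on an object; "newtons" is the grip in N (left out, the last holds). Time passes only in rows, so rows that repeat a pose let the fingers close. It gives the time, the measured TCP pose, the force and the opening at its end, in the units of the state.
- status.observe(): the state, without advancing time (a new reading comes with each control period).
- cams.get_image(name): name is "scene" or "top" or "wrist"; returns a dict with "pixels" (420x560x3 uint8, red, green, blue), "range_z" (420x560 float32, m along the optical axis (not along the pixel's ray), 0 where there is no reading), "camera_matrix" (3x3 intrinsics, pixels), "eye" and "attitude" of the camera in the world; the wrist camera has in their place "tool_from_camera" (4x4, takes a point from camera to tool coordinates, whose origin is the TCP and whose axes are the tool frame's). Camera axes: x right, y down, z forward; pixel columns grow to the right and rows downward; lengths in m; the calibration is good to about 2 mm. A picture is of the moment at which its call begins: read the wrist's pose just before it.
- arm.sign_off(): hands the job in, once; it reports no verdict.
The state is a dict: "clock": time; "joints": joint angles; "dq": joint speeds; "joint_efforts": joint torques, N m; "position": TCP position; "ee_rot": TCP orientation; "force": force on the tool from outside, world axes, zero at the start; "ft_torque": the same for the moment, N m; "width": opening from 0.0 (shut) to 1.0 (fully open).
Only numpy, scipy, OpenCV 4.12 (cv2) and the standard library are available. Lean on these libraries where they do the work, as an engineer would, in place of code of your own. Each camera call takes 0.05 s, during which the arm holds its last target.

### The job

The brew scale is awake with the empty glass bowl standing on it; ready it for a timed tea infusion by lightly tapping, with the fingertips, first the grey units key, then the blue tare key so that the bowl counts as nothing, then the green timer key. Give each key a short, definite press on its own and let it spring back before the next, and never press the red power key, which would switch the scale off. Press gently, do not touch the bowl, do not shift or lift the scale or anything else on the counter, and finish with the hand clear.

Things in the scene. Friction and masses are not known exactly. Their poses are not given: they have to be found in the camera images.
- scale: loose white brew scale, 0.75 kg, 250 mm deep (own x) by 190 mm wide (own y), face 22 mm above the counter; origin at the centre of its underside, z up, +x from key strip to back. Its four keys stand in a row along y at x = -102 mm, 46 mm apart, on a dark strip with a lit display behind: from +y to -y red, blue, green, grey. Made for 2 kg: over 20 N is too much.
- scale_platform (a point): centre of the top of the scale's square steel platform (170 x 180 mm, 29 mm above the counter, carrying the bowl); its near edge lies 54 mm behind the row of keys.
- key_units_top (a point): grey silicone key, 21 mm deep (scale x) by 24 mm wide (scale y), the point at the centre of its flat top, 28 mm above the counter and 6 mm proud of the scale's face; point axes are the scale's. The units key: two opposed arrows; at the -y end of the row.
- key_tare_top (a point): blue silicone key, 21 mm deep (scale x) by 24 mm wide (scale y), the point at the centre of its flat top, 28 mm above the counter and 6 mm proud of the scale's face; point axes are the scale's. The tare (zero) key: a small ring between two arrows; second from the +y end, between power and timer.
- key_timer_top (a point): green silicone key, 21 mm deep (scale x) by 24 mm wide (scale y), the point at the centre of its flat top, 28 mm above the counter and 6 mm proud of the scale's face; point axes are the scale's. The timer key: a clock face; third from the +y end, between tare and units.
- key_power_top (a point): red silicone key, 21 mm deep (scale x) by 24 mm wide (scale y), the point at the centre of its flat top, 28 mm above the counter and 6 mm proud of the scale's face; point axes are the scale's. The power key, which would switch the scale off: a broken ring with a bar; at the +y end of the row.
- key_units (a joint): how far the units key is pressed down, m: 0 up, 0.005 bottomed. Begins to move at about 1 N, takes about 3 N at 0.0015, where it registers, and 7 N at the bottom; springs back.
- key_tare (a joint): how far the tare key is pressed down, m: 0 up, 0.005 bottomed. Begins to move at about 1 N, takes about 3 N at 0.0015, where it registers, and 7 N at the bottom; springs back.
- key_timer (a joint): how far the timer key is pressed down, m: 0 up, 0.005 bottomed. Begins to move at about 1 N, takes about 3 N at 0.0015, where it registers, and 7 N at the bottom; springs back.
- key_power (a joint): how far the power key is pressed down, m: 0 up, 0.005 bottomed. Begins to move at about 1 N, takes about 3 N at 0.0015, where it registers, and 7 N at the bottom; springs back.
- bowl: loose small clear-glass bowl, 110 mm across the rim, 46 mm high, 0.18 kg, standing empty on the scale's steel platform (its rim is 75 mm above the counter); origin at the centre of its underside.
- tin: closed green tea tin with a pale band, 75 mm across, 90 mm high, standing on the counter beside the scale; origin at the centre of its underside.
- cup: blue mug, 76 mm across plus a handle, 70 mm high, standing on the counter beside the scale; origin at the centre of its underside.
- spoon: steel spoon, 150 mm long, lying on the counter behind the scale; origin under its middle.
- canister: white plastic canister, 105 mm across, 160 mm high with the bar-shaped turning knob on its lid, standing on the counter to the left (+y); origin at the centre of its underside.
- rack: slotted bamboo rack, 200 x 130 mm, dowels up to 96 mm high, standing on the counter to the right (-y); origin at the centre of its underside.
- saucer1: shallow white saucer, 140 mm across, on edge in the rack, its top about 170 mm above the counter; origin at its centre.
- saucer2: a second saucer, the same, in another slot of the rack; origin at its centre.
Mind the look-alikes: they are no part of the job. Several things have the shape of the bowl; the one meant has the colours described above.

How it is judged:
By the outcome, as a careful person would: the job done as asked, in the order asked, and still so for the second after the job is handed in, with the robot touching nothing.
It also fails if it takes over 45 s, if anything falls off the work surface, if the arm or the gripper's body presses on something with over 40 N, if the wrist force passes 120 N, or if a joint passes its speed limit or range.

## Working session

There is one attempt and no reset: what is moved stays moved. The work goes in short steps, Python scripts to look and compute and a tool call to move; the robot and the scene stay as the last step left them, time stands still between calls to the robot, and variables do not carry over. Pictures are saved under pics/ and viewed, and the job is handed in when it is done.

Besides the shell and the picture viewer there is one more tool, called as a command line: name --pt "numbers of a row" for each row, then --argument value for the rest. step_arm: Moves the arm, as the interface text tells. Its arguments: {"type":"object","properties":{"rows":{"type":"array","items":{"type":"array","items":{"type":"number"}}},"newtons":{"type":"number"}},"required":["rows"]}

```bash
mkdir -p pics; python3 - <<'E'
from cell import status,cams,arm
import cv2,numpy as np
s=status.observe();print(s)
for n in ("scene","top"):
    im=cams.get_image(n);cv2.imwrite(f"pics/{n}1.png",im["pixels"][:,:,::-1])
    print(n,im["camera_matrix"],im["eye"],im["attitude"])
E
```

```text
{'clock': 0.0, 'joints': array([-1.21258981,  0.43518591,  0.02500975,  1.57409233, -0.01160074,
        1.13397265, -0.07510765]), 'dq': array([ 0.00030732,  0.00184534, -0.00047111, -0.00016952,  0.00203116,
        0.00235754,  0.00040111]), 'joint_efforts': array([ 6.19374623e-04, -6.67830563e+01,  9.85500924e-01, -3.14464974e+01,
       -6.04389142e-02,  4.27285081e-02,  2.06032705e-04]), 'position': array([0.27776722, 0.55932838, 0.22597026]), 'ee_rot': array([-0.86425712,  1.39390197,  0.86274526]), 'force': array([ 0.39202245, -0.66999941,  0.63098873]), 'ft_torque': array([-0.04475922, -0.02149121, -0.00837334]), 'width': 0.9990771613246651}
scene [[515.21515306   0.         280.09006004]
 [  0.         515.21515306 212.47934023]
 [  0.           0.           1.        ]] [1.3379443  0.46832118 1.28892315] [-1.28570331 -2.37851511  0.79925549]
top [[491.32586818   0.         276.09696108]
 [  0.         491.32586818 207.70431264]
 [  0.           0.           1.        ]] [0.47370866 0.0015418  1.45670185] [-2.16349607  2.21966417 -0.093873  ]
```

View pics/scene1.png

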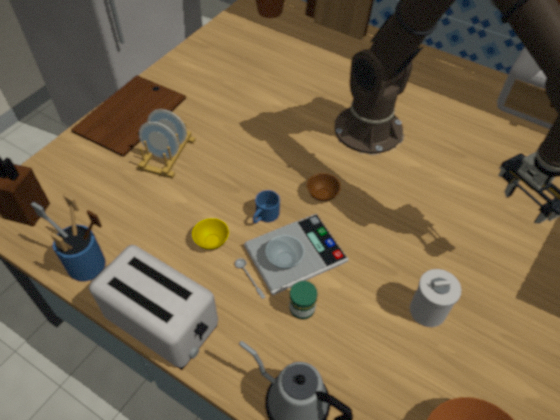

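View pics/top1.png

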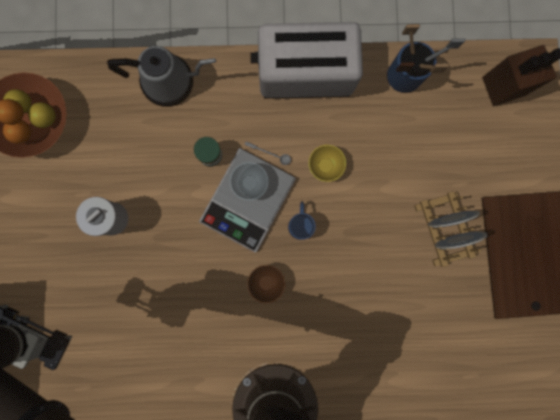

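The pictures show the scale at about (250,200) in the top view, with the keys red (209,219), blue (223,227), green (238,234) and grey (252,241). The glass bowl stands on it at (251,181). The yellow bowl (328,163) and the brown one (267,283) are look-alikes. Next I'll measure the keys in both views and enlarge them.

```bash
cat > h.py <<'E'
from cell import status,cams,arm
import cv2,numpy as np
from scipy.spatial.transform import Rotation as R
def pose(im,st=None):
    if "eye" in im: return R.from_rotvec(im["attitude"]).as_matrix(),np.array(im["eye"])
    Rt=R.from_rotvec(st["ee_rot"]).as_matrix();T=np.array(im["tool_from_camera"])
    return Rt@T[:3,:3],Rt@T[:3,3]+st["position"]
def cast(im,uv,z,st=None):
    Rm,e=pose(im,st)
    d=Rm@np.linalg.inv(im["camera_matrix"])@np.array([uv[0],uv[1],1.]);return e+d*(z-e[2])/d[2]
def keys(im,box):
    h=cv2.cvtColor(im["pixels"],cv2.COLOR_RGB2HSV).astype(int);H,S,V=h[...,0],h[...,1],h[...,2]
    m0=np.zeros(H.shape,bool);x0,y0,x1,y1=box;m0[y0:y1,x0:x1]=1
    out={}
    for k,m in dict(red=((H<8)|(H>172))&(S>140)&(V>80),blue=(H>105)&(H<130)&(S>120)&(V>70),green=(H>55)&(H<85)&(S>110)&(V>60)).items():
        n,l,st,c=cv2.connectedComponentsWithStats((m&m0).astype(np.uint8))
        if n>1:
            i=1+np.argmax(st[1:,4]);out[k]=(c[i],st[i,4])
    return out
E
python3 - <<'E'
from h import *
for n,b in (("top",(195,200,275,255)),("scene",(295,210,350,270))):
    im=cams.get_image(n)
    for k,(c,a) in keys(im,b).items(): print(n,k,c.round(1),a,cast(im,c,.028).round(4))
    x0,y0,x1,y1=b
    cv2.imwrite(f"pics/crop_{n}.png",cv2.resize(im["pixels"][y0-60:y1+5,x0-50:x1+10,::-1],None,fx=5,fy=5,interpolation=cv2.INTER_CUBIC))
E
```

```text
top red [209.4 218.9] 55 [0.5481 0.1747 0.028 ]
top blue [223.4 226.3] 44 [0.5256 0.1344 0.028 ]
top green [235.5 231. ] 2 [0.511  0.0996 0.028 ]
scene red [337.5 253.8] 69 [0.5467 0.1783 0.028 ]
scene blue [329.6 242.3] 63 [0.524  0.1392 0.028 ]
scene green [321.6 230.8] 60 [0.5008 0.0982 0.028 ]
```

```bash
cat >> h.py <<'E'
def tgt(ys):
    ys=np.array([ys[0],ys[1],0.]);ys/=np.linalg.norm(ys);x=np.array([0,0,-1.]);return np.column_stack([x,np.cross(ys,x),ys])
def plan(p,Rg=None):
    s=status.observe();Rt=R.from_rotvec(s["ee_rot"]).as_matrix()
    d=Rt.T@(np.array(p)-s["position"])
    print("pos",s["position"].round(4),"F",s["force"].round(2),"t",round(s["clock"],2),"shift/0.8",(d/.8).round(4))
    if Rg is not None: 
        rv=R.from_matrix(Rt.T@Rg).as_rotvec();print("turn deg",np.degrees(rv).round(2),"/60:",(np.degrees(rv)/60).round(4))
E
python3 - <<'E'
from h import *
s=status.observe();print(R.from_rotvec(s["ee_rot"]).as_matrix().round(3))
for sg in (1,-1): plan([.46,.10,.23],tgt((sg*.49,sg*.872)))
E
```

```text
[[-0.    -0.896  0.445]
 [-0.001  0.445  0.896]
 [-1.    -0.    -0.001]]
pos [0.2778 0.5595 0.2263] F [ 0.18  0.2  -0.68] t 0.2 shift/0.8 [-0.0043 -0.4594 -0.4132]
turn deg [ 2.93 -0.05  0.01] /60: [ 0.0488 -0.0008  0.0001]
pos [0.2778 0.5595 0.2263] F [ 0.18  0.2  -0.68] t 0.2 shift/0.8 [-0.0043 -0.4594 -0.4132]
turn deg [-1.7707e+02 -1.0000e-02 -8.0000e-02] /60: [-2.9512e+00 -1.0000e-04 -1.3000e-03]
```

View pics/crop_top.png

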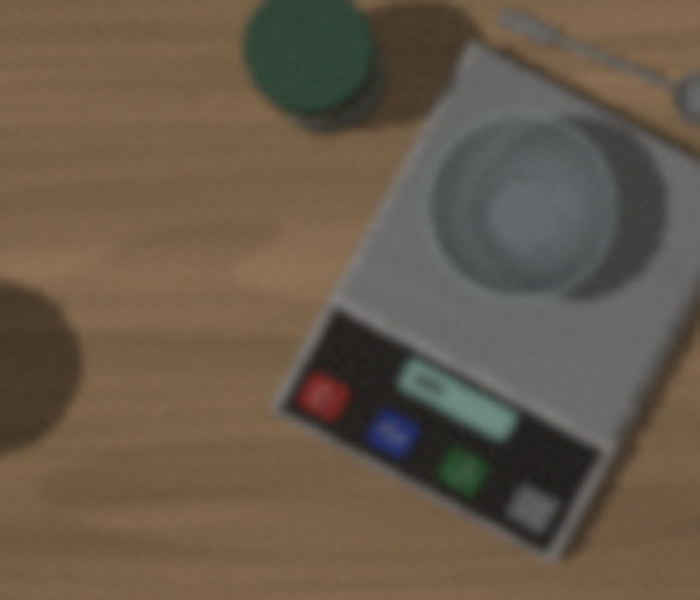

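The enlarged crop shows the row red (325,397), blue (393,433), green (464,471), grey (531,507). That matches the description, with grey at the -y end. Now I'll move above the row with the gripper shut.

step_arm --pt "1 0 -0.04 -0.036 0.05 0 0" --pt "1 0 -0.08 -0.072 0.05 0 0" --pt "1 0 -0.12 -0.108 0.05 0 0" --pt "1 0 -0.16 -0.144 0.05 0 0" --pt "1 0 -0.2 -0.18 0.05 0 0" --pt "1 0 -0.24 -0.216 0.05 0 0" --pt "1 0 -0.28 -0.252 0.05 0 0" --pt "1 0 -0.32 -0.288 0.05 0 0" --pt "1 0 -0.36 -0.324 0.05 0 0" --pt "1 0 -0.4 -0.36 0.05 0 0" --pt "1 0 -0.44 -0.396 0.05 0 0" --pt "1 0 -0.46 -0.413 0.05 0 0" --newtons 10

```text
clock: 1.2
position: [0.461, 0.0973, 0.227]
ee_rot: [-0.823, 1.409, 0.822]
force: [1.0, -0.3, 1.2]
width: 0.181
```

step_arm --pt "1 0 0 0 0 0 0" --pt "1 0 0 0 0 0 0" --pt "1 0 0 0 0 0 0" --pt "1 0 0 0 0 0 0"

```text
clock: 1.53
position: [0.4601, 0.1015, 0.2266]
ee_rot: [-0.825, 1.409, 0.825]
force: [-0.1, 0.5, -0.7]
width: 0.001
```

```bash
python3 - <<'E'
from h import *
s=status.observe();print(s["position"],s["dq"].round(3),s["force"],s["width"])
im=cams.get_image("wrist");cv2.imwrite("pics/w1.png",im["pixels"][:,:,::-1])
print(im["tool_from_camera"],im["camera_matrix"])
E
```

```text
[0.46013195 0.10154116 0.22659654] [-0.009 -0.001 -0.002 -0.     0.001 -0.001  0.002] [-0.11697495  0.48832646 -0.70932144] 0.0005287139129353167
[[ 1.87657902e-04 -2.57783800e-01  9.66202607e-01 -1.58426833e-01]
 [-4.22117182e-04 -9.66202558e-01 -2.57783705e-01  6.84897886e-02]
 [ 9.99999893e-01 -3.59475572e-04 -2.90130517e-04  9.69893936e-04]
 [ 0.00000000e+00  0.00000000e+00  0.00000000e+00  1.00000000e+00]] [[332.90661096   0.         281.03940327]
 [  0.         332.90661096 212.14991692]
 [  0.           0.           1.        ]]
```

View pics/w1.png

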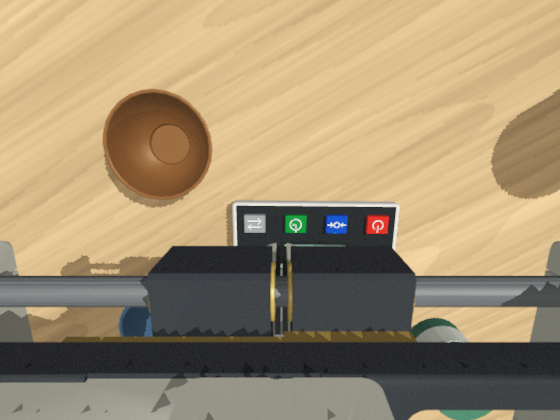

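The wrist view shows the icons clearly: grey arrows (255,224), green clock (296,224), blue tare (337,225), red power (377,225). The shut fingertips are near (281,245).

```bash
python3 - <<'E'
from h import *
s=status.observe();im=cams.get_image("wrist")
h=cv2.cvtColor(im["pixels"],cv2.COLOR_RGB2HSV)
P={}
for k,(c,a) in keys(im,(235,208,395,240)).items(): P[k]=(c,a)
sub=h[208:240,238:270];m=((sub[...,2]>90)&(sub[...,1]<60)).astype(np.uint8)
n,l,st,c=cv2.connectedComponentsWithStats(m)
for i in range(1,n):
    if st[i,4]>60: print("greycand",c[i]+[238,208],st[i]);
i=1+np.argmax(st[1:,4]);P["grey"]=(np.array([238+st[i,0]+(st[i,2]-1)/2,208+st[i,1]+(st[i,3]-1)/2]),st[i,4])
W={}
for k,(c,a) in P.items(): W[k]=cast(im,c,.028,s);print(k,c.round(1),a,W[k].round(4))
y=W["red"]-W["grey"];print("yaw",np.degrees(np.arctan2(-y[0],y[1])),np.linalg.norm(y)/3)
plan([W["grey"][0],W["grey"][1],.06],tgt(y))
E
```

```text
greycand [254.45169082 223.04347826] [  6   6  22  19 414]
red [376.4 223.6] 324 [0.5477 0.176  0.028 ]
blue [335.9 223.2] 358 [0.5251 0.1367 0.028 ]
green [295.2 223. ] 304 [0.5026 0.0971 0.028 ]
grey [254.5 223. ] 414 [0.4803 0.0573 0.028 ]
yaw -29.595434997968585 0.045511111185971474
pos [0.4602 0.1016 0.2267] F [-0.55  1.13 -0.54] t 1.63 shift/0.8 [ 0.2083 -0.0491 -0.0361]
turn deg [ 0.34  0.01 -0.02] /60: [ 0.0056  0.0001 -0.0003]
```

Wrist, top and scene agree to within about 2-3 mm. I'll move above the grey key, first across and then down.

step_arm --pt "1 0 -0.025 -0.018 0.005 0 0" --pt "1 0 -0.049 -0.036 0.005 0 0" --pt "1 0.04 -0.049 -0.036 0.005 0 0" --pt "1 0.08 -0.049 -0.036 0.005 0 0" --pt "1 0.12 -0.049 -0.036 0.005 0 0" --pt "1 0.16 -0.049 -0.036 0.005 0 0" --pt "1 0.19 -0.049 -0.036 0.005 0 0" --pt "1 0.208 -0.049 -0.036 0.005 0 0" --pt "1 0.208 -0.049 -0.036 0.005 0 0" --pt "1 0.208 -0.049 -0.036 0.005 0 0" --pt "1 0.208 -0.049 -0.036 0.005 0 0"

```text
clock: 2.55
position: [0.4812, 0.0565, 0.0612]
ee_rot: [-0.82, 1.409, 0.82]
force: [0.1, -0.4, -0.3]
width: 0.002
```

```bash
python3 - <<'E'
from h import *
for i in range(3): print(status.observe()["force"].round(2))
y=np.array([.5477-.4803,.176-.0573])
plan([.4803,.0573,.034],tgt(y))
for n in ("wrist","scene"):
    im=cams.get_image(n);p=im["pixels"] if n=="wrist" else cv2.resize(im["pixels"][190:300,230:380],None,fx=5,fy=5)
    cv2.imwrite(f"pics/{n}2.png",p[:,:,::-1])
E
```

```text
[ 0.09 -0.43 -0.27]
[ 0.09 -0.43 -0.27]
[ 0.09 -0.43 -0.27]
pos [0.4812 0.0565 0.0612] F [ 0.09 -0.43 -0.27] t 2.55 shift/0.8 [0.034  0.0015 0.0002]
turn deg [-0.06  0.05  0.04] /60: [-0.0011  0.0008  0.0007]
```

View pics/wrist2.png

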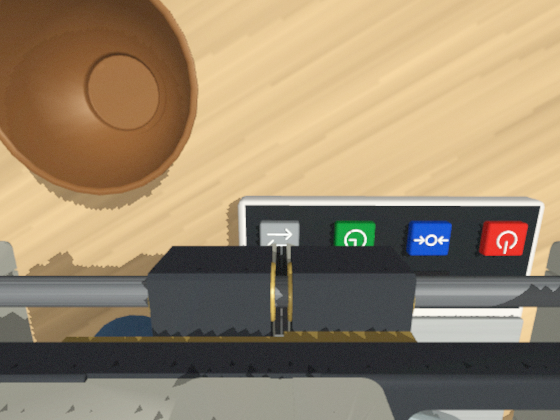

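View pics/scene2.png

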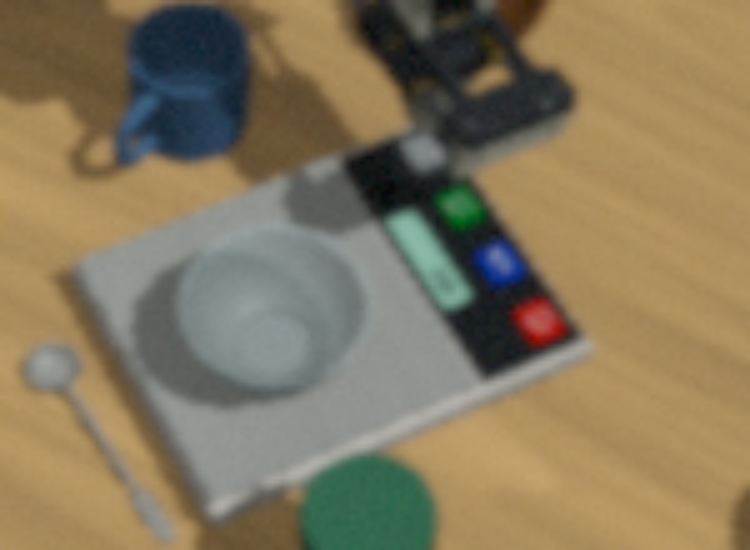

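```bash
python3 - <<'E'
from h import *
s=status.observe()
for n in ("scene","wrist"):
    im=cams.get_image(n);Rm,e=pose(im,s)
    for p in (s["position"],[.4803,.0573,.028],s["position"]+[0,0,.066]):
        q=im["camera_matrix"]@(Rm.T@(np.array(p)-e));q=q[:2]/q[2];print(n,q.round(1),((q-[230,190])*5).round())
    if n=="wrist": 
        c=keys(im,(300,210,540,270))
        for k in c: print(k,c[k][0].round(1),c[k][1],cast(im,c[k][0],.028,s).round(4))
    rz=im["range_z"]
    cv2.imwrite(f"pics/{n}3.png",cv2.resize(im["pixels"][170:290,240:400] if n=="scene" else im["pixels"][190:330,200:360],None,fx=5,fy=4.2)[:,:,::-1])
E
```

```text
scene [313.6 213.7] [418. 118.]
scene [313.4 220.2] [417. 151.]
scene [315.2 199.8] [426.  49.]
wrist [279.3 261.6] [246. 358.]
wrist [279.7 237. ] [249. 235.]
wrist [278.5 344.3] [243. 771.]
red [502.2 236.6] 1332 [0.5474 0.1752 0.028 ]
blue [427.8 236.6] 1251 [0.5248 0.1358 0.028 ]
green [353.7 230.2] 708 [0.4988 0.0984 0.028 ]
```

View pics/scene3.png

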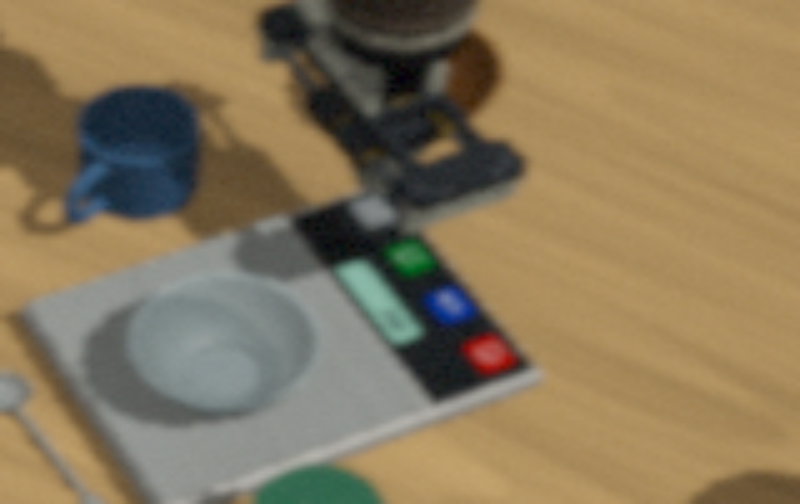

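View pics/wrist3.png

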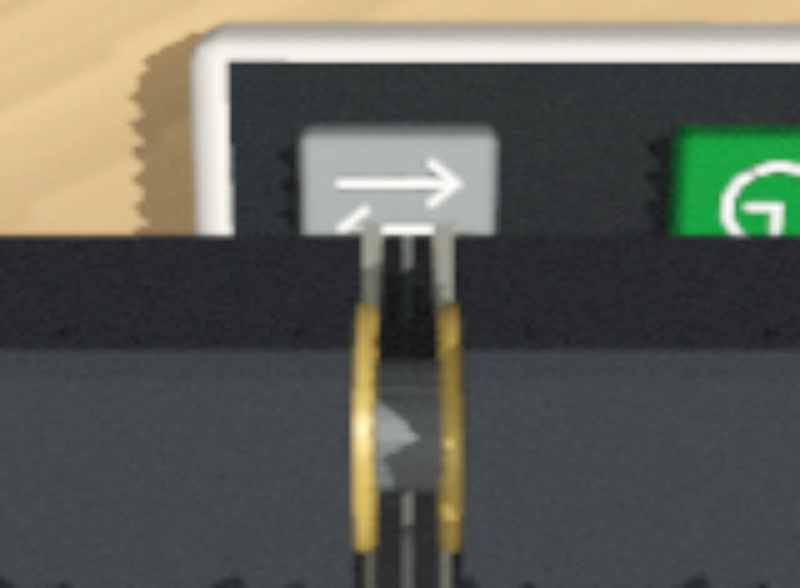

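The scene view shows a wide finger carrier near the tips. Before going down I'll check from the depth data how low it hangs.

```bash
python3 - <<'E'
from h import *
s=status.observe();Rt=R.from_rotvec(s["ee_rot"]).as_matrix()
for n in ("scene","top","wrist"):
    im=cams.get_image(n);Rm,e=pose(im,s);z=im["range_z"]
    v,u=np.nonzero(z>0);q=np.linalg.inv(im["camera_matrix"])@np.stack([u,v,np.ones_like(u)]);P=(Rm@(q*z[v,u])).T+e
    L=(P-s["position"])@Rt   # tool coords
    k=(P[:,2]>.045)&(abs(L[:,1])<.06)&(abs(L[:,2])<.12);L=L[k]
    print(n,len(L))
    for a in range(-12,12):
        b=L[(L[:,2]>=a*.01)&(L[:,2]<a*.01+.01)]
        if len(b): print(a,"lowest tool x mm",(np.percentile(b[:,0],98)*1000).round(), "y range",(b[:,1].min()*1e3).round(),(b[:,1].max()*1e3).round(),len(b))
E
```

```text
scene 6387
-10 lowest tool x mm -101.0 y range -33.0 -6.0 6
-9 lowest tool x mm -73.0 y range -34.0 56.0 34
-8 lowest tool x mm -70.0 y range -36.0 60.0 79
-7 lowest tool x mm -85.0 y range -34.0 60.0 91
-6 lowest tool x mm -82.0 y range -29.0 59.0 124
-5 lowest tool x mm -85.0 y range -33.0 60.0 189
-4 lowest tool x mm -102.0 y range -35.0 60.0 259
-3 lowest tool x mm -87.0 y range -52.0 60.0 355
-2 lowest tool x mm -89.0 y range -60.0 60.0 423
-1 lowest tool x mm -83.0 y range -60.0 60.0 550
0 lowest tool x mm -87.0 y range -59.0 60.0 597
1 lowest tool x mm -77.0 y range -48.0 60.0 758
2 lowest tool x mm -86.0 y range -43.0 60.0 646
3 lowest tool x mm -75.0 y range -36.0 58.0 807
4 lowest tool x mm -91.0 y range -29.0 43.0 638
5 lowest tool x mm -87.0 y range -29.0 29.0 271
6 lowest tool x mm -87.0 y range -29.0 35.0 196
7 lowest tool x mm -103.0 y range -33.0 40.0 79
8 lowest tool x mm -68.0 y range -35.0 41.0 128
9 lowest tool x mm -74.0 y range -35.0 39.0 155
10 lowest tool x mm -115.0 y range -2.0 14.0 2
top 3774
-12 lowest tool x mm 16.0 y range 35.0 38.0 4
-11 lowest tool x m
[... 1335 characters left out ...]
range 23.0 60.0 1984
-5 lowest tool x mm -80.0 y range 20.0 60.0 4851
-4 lowest tool x mm -81.0 y range 20.0 31.0 5539
-3 lowest tool x mm -75.0 y range 19.0 36.0 8175
-2 lowest tool x mm -75.0 y range 19.0 37.0 8301
-1 lowest tool x mm -45.0 y range -12.0 36.0 8573
0 lowest tool x mm -15.0 y range -10.0 36.0 8288
1 lowest tool x mm -74.0 y range 20.0 36.0 8054
2 lowest tool x mm -74.0 y range 15.0 36.0 7896
3 lowest tool x mm -80.0 y range 17.0 36.0 4875
4 lowest tool x mm -80.0 y range 17.0 31.0 4820
5 lowest tool x mm -79.0 y range 17.0 31.0 2184
6 lowest tool x mm -79.0 y range 23.0 31.0 1214
7 lowest tool x mm -67.0 y range -29.0 36.0 1127
8 lowest tool x mm -66.0 y range -29.0 36.0 781
```

Nothing hangs lower than 66 mm above the tips, so the body clears the cup and the bowl. I'll go down to just above the grey key.

step_arm --pt "1 0.015 0.001 0 0 0 0" --pt "1 0.03 0.0015 0 0 0 0" --pt "1 0.0375 0.0015 0 0 0 0" --pt "1 0.0375 0.0015 0 0 0 0" --pt "1 0.0375 0.0015 0 0 0 0" --pt "1 0.0375 0.0015 0 0 0 0"

```text
clock: 3.4
position: [0.4799, 0.0565, 0.0307]
ee_rot: [-0.819, 1.41, 0.819]
force: [-0.4, -0.0, -0.2]
width: 0.006
```

step_arm --pt "1 0.003 0 0 0 0 0" --pt "1 0.003 0 0 0 0 0"

```text
clock: 3.57
position: [0.4801, 0.0566, 0.0282]
ee_rot: [-0.82, 1.41, 0.819]
force: [0.5, 0.4, 2.1]
width: 0.005
```

step_arm --pt "1 0.0025 0 0 0 0 0" --pt "1 0.0025 0 0 0 0 0"

```text
clock: 3.73
position: [0.4801, 0.0566, 0.0261]
ee_rot: [-0.82, 1.41, 0.819]
force: [0.7, 0.8, 3.7]
width: 0.005
```

step_arm --pt "1 0.0016 0 0 0 0 0" --pt "1 0.0016 0 0 0 0 0"

```text
clock: 3.9
position: [0.4801, 0.0566, 0.0248]
ee_rot: [-0.82, 1.41, 0.819]
force: [0.6, 0.1, 4.0]
width: 0.008
```

The force is 4 N at about 3 mm of travel, well past the registering point. I'll lift off and check.

step_arm --pt "1 -0.015 0 0 0 0 0" --pt "1 -0.035 0 0 0 0 0" --pt "1 -0.035 0 0 0 0 0" --pt "1 -0.035 0 0 0 0 0"

```text
clock: 4.23
position: [0.4798, 0.0566, 0.0529]
ee_rot: [-0.82, 1.41, 0.819]
force: [1.3, -0.1, -0.5]
width: 0.003
```

```bash
python3 - <<'E'
from h import *
s=status.observe()
im=cams.get_image("wrist");c=keys(im,(300,205,540,270))
for k in c: print(k,c[k][0].round(1),c[k][1],cast(im,c[k][0],.028,s).round(4))
cv2.imwrite("pics/w4.png",im["pixels"][:,:,::-1])
im=cams.get_image("top")
c=keys(im,(195,200,275,255))
for k in c: print(k,c[k][0].round(1),c[k][1])
cv2.imwrite("pics/t4.png",cv2.resize(im["pixels"][150:260,190:310,::-1],None,fx=5,fy=5,interpolation=cv2.INTER_CUBIC))
y=np.array([.5477-.4803,.176-.0573])
plan([.5251,.1365,s["position"][2]],tgt(y))
E
```

```text
red [512.2 244. ] 1435 [0.5471 0.175  0.028 ]
blue [434.7 243.7] 1356 [0.5244 0.1357 0.028 ]
green [358.3 234.5] 611 [0.4971 0.0994 0.028 ]
red [209.3 219. ] 59
pos [0.479  0.0565 0.0521] F [ 0.27 -0.2  -0.24] t 4.33 shift/0.8 [-0.0011 -0.0005  0.1154]
turn deg [-0.11 -0.03 -0.04] /60: [-0.0018 -0.0005 -0.0006]
```

View pics/w4.png

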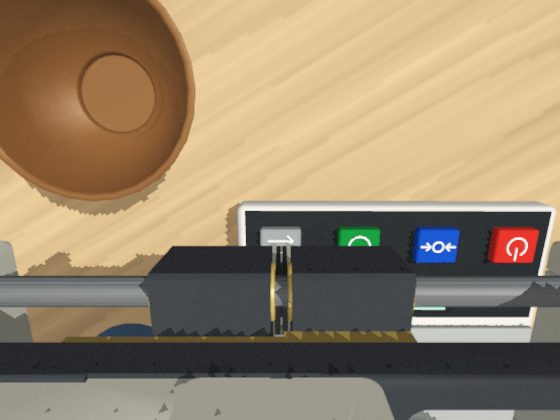

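View pics/t4.png

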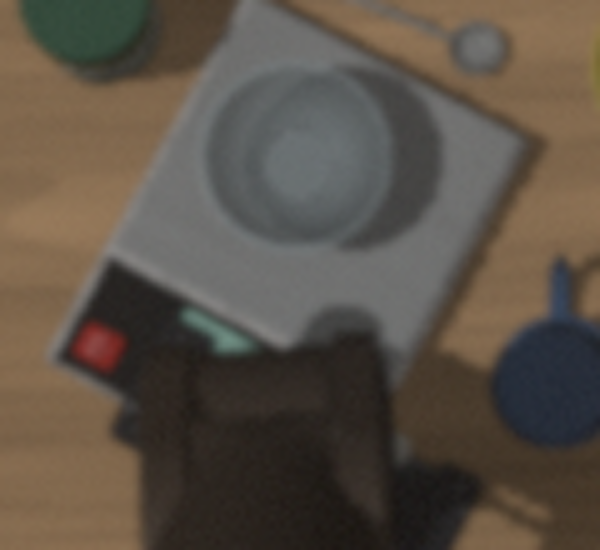

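The wrist view has red at (515,246) and blue at (437,245), and the display is still lit. In the top view red is unmoved at (209.3,219.0), so the scale hasn't shifted. Now on to the blue key at (437,245).

step_arm --pt "1 0 0 0.04 0 0 0" --pt "1 0 0 0.08 0 0 0" --pt "1 0 0 0.115 0 0 0" --pt "1 0 0 0.115 0 0 0" --pt "1 0 0 0.115 0 0 0" --pt "1 0 0 0.115 0 0 0"

```text
clock: 4.83
position: [0.5242, 0.1356, 0.0517]
ee_rot: [-0.82, 1.413, 0.82]
force: [0.4, -0.7, 0.2]
width: 0.005
```

step_arm --pt "1 0.015 0 0 0 0 0" --pt "1 0.0265 0 0 0 0 0" --pt "1 0.0265 0 0 0 0 0" --pt "1 0.0265 0 0 0 0 0"

```text
clock: 5.17
position: [0.5242, 0.1353, 0.0308]
ee_rot: [-0.819, 1.413, 0.819]
force: [0.8, 0.5, -0.1]
width: 0.003
```

```bash
python3 - <<'E'
from h import *
s=status.observe();print(s["position"],s["force"])
im=cams.get_image("wrist");c=keys(im,(235,205,450,275))
for k in c: print(k,c[k][0].round(1),c[k][1],cast(im,c[k][0],.028,s).round(4))
cv2.imwrite("pics/w5.png",im["pixels"][:,:,::-1])
plan([.5248,.1362,.031])
E
```

```text
[0.52423746 0.1353124  0.03081982] [ 0.8457441   0.49561806 -0.06484877]
red [372.4 243. ] 300 [0.5401 0.1814 0.028 ]
blue [284.  242.8] 254 [0.5175 0.142  0.028 ]
pos [0.5248 0.1356 0.0313] F [ 0.   -0.51  0.34] t 5.22 shift/0.8 [0.0004 0.0003 0.0007]
```

View pics/w5.png

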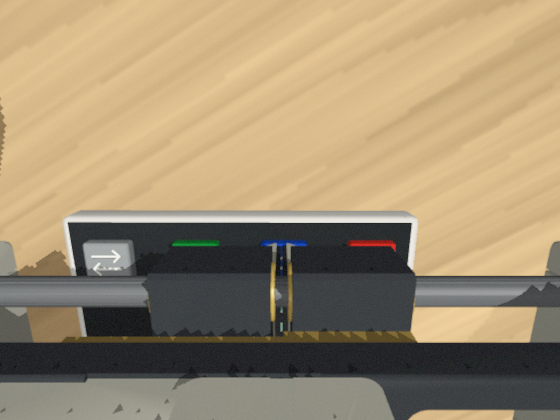

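The fingers at (281,245) are centred across the blue key, whose strip spans columns 262-306. The grey key is back up. Now I'll press blue.

step_arm --pt "1 0.0035 0 0 0 0 0" --pt "1 0.0065 0 0 0 0 0" --pt "1 0.0065 0 0 0 0 0"

```text
clock: 5.47
position: [0.5256, 0.1362, 0.0263]
ee_rot: [-0.819, 1.41, 0.819]
force: [0.2, -0.4, 3.4]
width: 0.007
```

step_arm --pt "1 0.0015 0 0 0 0 0" --pt "1 0.0015 0 0 0 0 0"

```text
clock: 5.63
position: [0.5256, 0.1363, 0.0253]
ee_rot: [-0.819, 1.41, 0.819]
force: [0.0, -2.0, 4.5]
width: 0.005
```

step_arm --pt "1 -0.015 0 0 0 0 0" --pt "1 -0.035 0 0 0 0 0" --pt "1 -0.035 0 0 0 0 0" --pt "1 -0.035 0 0 0 0 0"

```text
clock: 5.97
position: [0.5255, 0.1368, 0.0535]
ee_rot: [-0.819, 1.409, 0.819]
force: [-0.2, 0.2, -0.2]
width: 0.006
```

```bash
python3 - <<'E'
from h import *
s=status.observe()
im=cams.get_image("wrist");c=keys(im,(235,205,450,275))
for k in c: print(k,c[k][0].round(1),c[k][1])
cv2.imwrite("pics/w6.png",im["pixels"][:,:,::-1])
plan([.5023,.0967,.053],tgt((.0674,.1187)))
E
```

```text
red [357.2 234.7] 648
blue [279.4 234.5] 734
pos [0.525  0.1366 0.0529] F [ 0.41  0.21 -0.07] t 6.02 shift/0.8 [-0.0001 -0.0001 -0.0574]
turn deg [-0.1   0.02 -0.  ] /60: [-0.0017  0.0003 -0.    ]
```

View pics/w6.png

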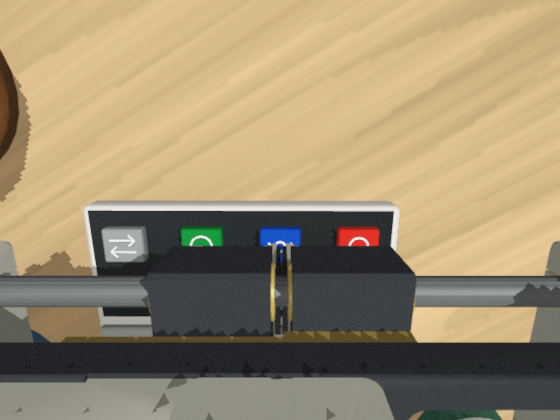

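Blue took 4.5 N at about 2.8 mm and is released. In this view the green key is at (202,237) and the layout is unchanged, so I'll go to green.

step_arm --pt "1 0 0 -0.03 0 0 0" --pt "1 0 0 -0.0575 0 0 0" --pt "1 0 0 -0.0575 0 0 0" --pt "1 0 0 -0.0575 0 0 0" --pt "1 0 0 -0.0575 0 0 0"

```text
clock: 6.43
position: [0.5023, 0.0968, 0.0526]
ee_rot: [-0.819, 1.411, 0.82]
force: [-0.4, 0.1, -0.6]
width: 0.007
```

step_arm --pt "1 0.015 0 0 0 0 0" --pt "1 0.027 0 0 0 0 0" --pt "1 0.027 0 0 0 0 0" --pt "1 0.027 0 0 0 0 0"

```text
clock: 6.77
position: [0.5019, 0.0968, 0.0307]
ee_rot: [-0.82, 1.412, 0.82]
force: [-0.2, -0.4, -1.0]
width: 0.005
```

```bash
python3 - <<'E'
from h import *
plan([.5023,.0967,.031])
im=cams.get_image("wrist");cv2.imwrite("pics/w7.png",im["pixels"][:,:,::-1])
E
```

```text
pos [0.5019 0.0968 0.0307] F [-0.19 -0.45 -1.03] t 6.77 shift/0.8 [-0.0004 -0.0005  0.0001]
```

View pics/w7.png

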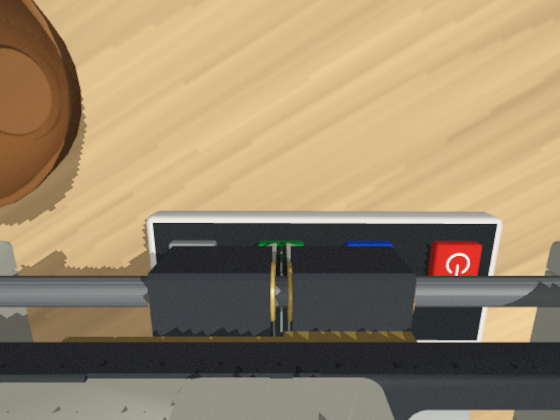

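The fingers at (281,245) are centred on the green key, columns 259-304. Now I'll press it.

step_arm --pt "1 0.0035 0 0 0 0 0" --pt "1 0.0065 0 0 0 0 0" --pt "1 0.0065 0 0 0 0 0"

```text
clock: 7.07
position: [0.5029, 0.0967, 0.0263]
ee_rot: [-0.82, 1.41, 0.819]
force: [0.6, 0.9, 2.9]
width: 0.007
```

step_arm --pt "1 0.0012 0 0 0 0 0" --pt "1 0.0012 0 0 0 0 0"

```text
clock: 7.23
position: [0.5029, 0.0967, 0.0256]
ee_rot: [-0.819, 1.41, 0.819]
force: [1.0, 1.0, 3.8]
width: 0.005
```

step_arm --pt "1 -0.015 0 0 0 0 0" --pt "1 -0.035 0 0 0 0 0" --pt "1 -0.075 0 0 0 0 0" --pt "1 -0.115 0 0 0 0 0" --pt "1 -0.155 0 0 0 0 0" --pt "1 -0.2 -0.03 0 0 0 0" --pt "1 -0.22 0.06 0 0 0 0" --pt "1 -0.22 0.11 0 0 0 0" --pt "1 -0.22 0.16 0 0 0 0" --pt "1 -0.22 0.16 0 0 0 0" --pt "1 -0.22 0.16 0 0 0 0" --pt "1 -0.22 0.16 0 0 0 0"

```text
clock: 8.23
position: [0.3899, 0.1605, 0.2015]
ee_rot: [-0.821, 1.41, 0.822]
force: [1.2, -1.1, 0.2]
width: 0.003
```

```bash
python3 - <<'E'
from h import *
s=status.observe();print(s["position"],s["force"])
for n in ("wrist","top","scene"):
    im=cams.get_image(n);p=im["pixels"]
    if n=="top": p=cv2.resize(p[130:270,180:320],None,fx=4,fy=4,interpolation=cv2.INTER_CUBIC)
    if n=="scene": p=cv2.resize(p[180:320,220:380],None,fx=4,fy=4,interpolation=cv2.INTER_CUBIC)
    cv2.imwrite(f"pics/{n}8.png",p[:,:,::-1])
    c=keys(im,dict(top=(195,200,275,255),scene=(295,210,350,270),wrist=(0,0,560,245))[n])
    for k in c: print(n,k,c[k][0].round(1),c[k][1],cast(im,c[k][0],.028,s).round(4))
E
```

```text
[0.38985598 0.16050011 0.20146581] [ 1.20496375 -1.14432004  0.15250233]
top red [209.4 218.9] 57 [0.548  0.1746 0.028 ]
top blue [223.4 226.3] 52 [0.5255 0.1344 0.028 ]
top green [240.7 233.7] 3 [0.5028 0.0848 0.028 ]
scene red [337.5 253.8] 71 [0.5467 0.1783 0.028 ]
scene blue [329.5 242.4] 64 [0.5246 0.139  0.028 ]
scene green [321.7 230.8] 58 [0.5009 0.0985 0.028 ]
```

View pics/wrist8.png

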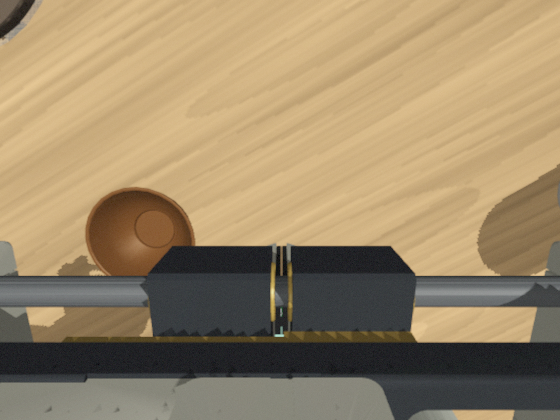

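View pics/scene8.png

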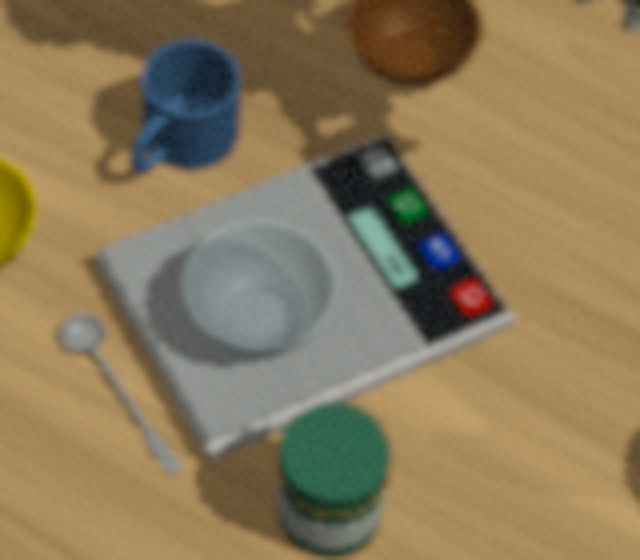

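The scene view shows the scale, bowl, tin, cup and spoon where they were. The keys are up at the same pixels (red 337.5,253.8), the display is lit and the hand is clear.

```bash
python3 -c "
from cell import arm,status
print(status.observe()['clock'],arm.sign_off())"
```

```text
the job is handed in; nothing more can be done
8.3833 None
```

I pressed the grey units key, then the blue tare key, then the green timer key, once each with the shut fingertips, and handed the job in at 8.4 s. The hand finished clear, about 20 cm above the counter.

| Key | Peak force read | Travel by measured height |
|---|---|---|
| Grey (units) | 4.0 N | about 3.2 mm |
| Blue (tare) | 4.5 N | about 2.7 mm |
| Green (timer) | 3.8 N | about 2.4 mm |

- **Registering:** All three presses went past the 1.5 mm / 3 N point and stayed far below 20 N. Green has the smallest margin, because the force reading is noisy by about 1 N. I didn't press it again, since a second tap could stop the timer.
- **Release:** The fingers were lifted fully off each key before the next one. The power key was never touched.
- **Final pictures:** The three coloured keys are at the same pixels as at the start in the scene view, to within 0.1 px. In the top view red and blue match the same way. The bowl, cup, tin and spoon look undisturbed and the display is lit.
- **Not confirmed:** The display was too small in the pictures to read, so I couldn't confirm the three presses there. In the top view the green and grey keys couldn't be checked, because the colour mask picked up only 2–3 pixels of green and doesn't cover grey.
- **Camera disagreement:** The cameras placed the keys 2–4 mm apart. I used the wrist camera's values, which lay between the other two.

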